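Key and seat the valve socket disc

TASK

The keyed bakelite disc of the valve socket on the test board stands raised because its rim notch is not over the steel key: push its lug round with a closed fingertip until the notch stands over the key, then press the disc down fully home and leave it there. Only push and press it: do not pinch its lug or lift it, and leave the valve, pilot lamp, jack plug and headset cup where they stand.

Things in the scene. Friction and masses are not known exactly. Their poses are not given: they have to be found in the camera images.
- board: Fixed square black test board, 170 mm, 12 mm thick; origin at the centre of its underside, on the desk, straight below the disc's axis; the key lies along its own +x. On it a round white ceramic socket base, 116 mm across, top 26 mm above the desk, and a low grey terminal strip along its -x edge (top 22 mm, brass dots).
- disc_top (a point): Centre of the flat top of the brown bakelite disc (90 mm across, 10 mm thick) over the ceramic base, 45.5 mm above the desk while raised, 36 mm when fully home. The disc turns about the vertical axis through this point and otherwise slides only straight down or up. Press it anywhere on top, e.g. near the centre (the dark dots there are flush), or on its lug.
- notch (a point): Middle of the disc's rim notch, level with the top face, 41 mm out from the disc's axis. The notch is 14 mm wide, parallel-sided, cut right through the disc, from 36 mm out to the rim.
- key (a point): Top of the fixed steel key tooth, 41 mm out from the disc's axis, 34.5 mm above the desk, 8 mm wide, running 37.5 to 56 mm out. It blocks the disc from below unless the notch is over it (within 3 mm either way). Outside the rim, 49 to 56 mm out, it rises as a small post to 43 mm above the desk, seen from above beside the rim.
- lug (a point): Centre of the top of the black lug standing on the disc opposite the notch, 33 mm out from the axis: 18 mm long radially, 12 mm thick along the rim, rising 16 mm above the disc's top (its outer 3 mm each side rise 13 mm). Push it sideways with the outside of closed fingers; turning takes about 1.5 N there and the disc stays where it is left.
- lug_left: Side layer of the lug, 3 mm thick, on its clockwise side seen from above; its origin lies on the disc's axis, at the disc's underside. Tells pinching: fingers pressing on both sides at once.
- lug_right: The same on the lug's counterclockwise side; origin on the disc's axis too.
- turn (a joint): Angle of the disc in rad, counterclockwise seen from above; 0 (or any whole turn, 6.283) is notch over key. It turns freely either way past the start.
- press (a joint): How far the disc has been pressed down, in m: 0 raised (start), 0.0095 fully home, negative if lifted. Stiff sliding fit: it takes about 5 N to move at rest, 10 N suffices, and stays where it is left.
- valve: Bystander: valve, smoked glass bulb on a black base, standing, 42 mm across, 87 mm tall; origin at the centre of its underside. Stands on the desk within 0.2 m of the disc, to be left alone.
- lamp: Bystander: pilot lamp, frosted glass globe 30 mm across on a brass bayonet cap, standing, 45 mm tall; origin at the centre of its underside. Stands on the desk within 0.2 m of the disc, to be left alone.
- plug: Bystander: chrome jack plug body, standing, 22 mm across, 79 mm tall with its thin tip; origin at the centre of its underside. Stands on the desk within 0.2 m of the disc, to be left alone.
- cup: Bystander: scuffed black bakelite headset cup, lying flat, 68 mm across, 32 mm tall; origin at the centre of its underside. Stands on the desk within 0.2 m of the disc, to be left alone.
Mind the look-alikes: they are no part of the job. Leave any pink or purple look-alike of the board alone.

How it is judged:
On the way:
1. the notch is brought over the key (within 4 mm) before the disc is pressed home (horizontal distance between notch and key below 0.004 m and value of joint press below 0.006 m).
At the end, for the whole second after the job is handed in: The disc is pressed down at least 7.8 of its 9.5 mm, its notch within 4.5 mm of the key, at rest, and the bystanders stand where they stood (value of joint press above 0.0078 m and horizontal distance between notch and key below 0.0045 m and velocity of joint turn between -0.05 and 0.05 rad/s and distance of each of valve, lamp, plug, cup from where it was at the start of the episode below 0.012 m and angle between each of valve, lamp, plug, cup's own z axis and vertical below 0.2 rad); the robot touches nothing.
It fails at once if the disc is lifted (more than 3 mm) (value of joint press below -0.003 m).
It fails at once if the lug is pinched (fingers press on both its sides at once) (contact force between each of lug_left, lug_right and the fingers above 1 N).
It fails at once if a bystander is moved more than 12 mm (distance of any of valve, lamp, plug, cup from where it was at the start of the episode above 0.012 m).
It also fails if it takes over 58 s, if anything falls off the work surface, if the arm or the gripper's body presses on something with over 40 N, if the wrist force passes 120 N, or if a joint passes its speed limit or range.

ROBOT

A 7-joint arm with a two-finger parallel gripper is mounted at the origin on the work surface. World frame = base frame: x ahead of the robot, y to its left, z up, the work surface at z = 0. Lengths are in m, angles in rad, forces in N, time in s.
With the tool pointing down it reaches from about 0.4 to 0.85 m from the base axis. Payload 4.5 kg.
Tool frame: the origin (TCP) lies midway between the tips of the shut fingers; the grasp point (between the pads) lies 19 mm behind it (arm.pinch_z is the z of the grasp point in the tool frame, in m); z points along the fingers, y is the direction in which the jaws open and shut (so a half turn about z gives the same grasp; the last joint's range is limited). The gripper opens to 88 mm and grips with 3 to 60 N. Pads are 18 mm wide; open, the fingers measure 123 mm over their backs; the gripper's body (75 mm by 187 mm) begins 45 mm behind the grasp point.
Start: joints at [-1.073, 0.689, -0.195, 1.565, 0.157, 0.902, -0.215], TCP at [0.28, 0.559, 0.239] pointing down, gripper open.
Joint ranges: [-3.01, 3.01], [-0.46, 2.08], [-1.47, 1.51], [0.13, 2.56], [-1, 4.14], [0.04, 2.09], [-2.66, 2.66]. Speed limits (rad/s): [2.57, 2.57, 3.14, 3.14, 3.14, 3.14, 3.14].

INTERFACE

Orientations are given as a unit quaternion [w, x, y, z].
In Python, from station import monitor, vision, sign_off, arm gives the robot as it stands.
- The arm moves only by the tool carry_out, never from a script. Its argument "moves" is a list of rows, each a list of 4 numbers: the shift along the tool's x, y, z each as a share of 0.05 m, from -1 to 1, then the turn about the tool's z as a share of 0.15 rad, from -1 to 1. A call has 1 to 8 rows; each row shifts and turns the pose as measured when the row begins, along the tool's axes as they then stand; what a row does not reach is not made up. A row lasts 1/10 s, in which the tool goes at most 50 mm and 8.59 degrees, less where a joint would pass 70% of its speed; a pose out of reach is approached as far as the arm can. A call with a number of a shift or a turn outside -1 to 1 is refused whole. A call with a gripper value outside its range is refused whole. "fingers" is the closure, from 0 (fully open) to 1 (shut), set as the call begins (left out, the last holds). The fingers move at their own pace and stop on an object; "grip_force" is the grip in N (left out, the last holds). Time passes only in rows, so rows that do not move let the fingers close. It gives the time, the measured TCP pose, the force and the opening at its end, in the units of the state.
- monitor.get_state(): the state, without advancing time (a new reading comes with each control period).
- vision.snapshot(name): name is "scene" or "side" or "wrist"; returns the picture (480x640x3 uint8, red, green, blue); there is no depth.
- vision.calibration(name): a dict with "intrinsics" (3x3 intrinsics, pixels), "T" (4x4, takes a point from camera to world coordinates); the wrist camera has in their place "hand_eye" (4x4, takes a point from camera to tool coordinates, whose origin is the TCP and whose axes are the flange's). Camera axes: x right, y up, looking along -z (the intrinsics and any distortion apply to the point x, -y, -z); pixel columns grow to the right and rows downward; lengths in m; the calibration is good to about 2 mm. A picture is of the moment at which its call begins: read the wrist's pose just before it. calibration takes no time and is no camera call.
- sign_off(): hands the job in, once; it reports no verdict.
The state is a dict: "t": time; "joint_positions": joint angles; "dq": joint speeds; "tau": joint torques, N m; "eef_pos": TCP position; "orientation": TCP orientation; "ft_force": force on the tool from outside, world axes, zero at the start; "moment": the same for the moment, N m; "finger_gap": finger opening in m.
Only numpy, scipy, OpenCV 4.12 (cv2) and the standard library are available. Lean on these libraries where they do the work, as an engineer would, in place of code of your own. Each camera call takes 0.05 s, during which the arm holds its last target.

## Working session

There is one attempt and no reset: what is moved stays moved. The work goes in short steps, Python scripts to look and compute and a tool call to move; the robot and the scene stay as the last step left them, time stands still between calls to the robot, and variables do not carry over. Pictures are saved under pics/ and viewed, and the job is handed in when it is done.

Besides the shell and the picture viewer there is one more tool, called after "Emit:" as name([rows], argument=value, ...), one row to a line, values as JSON. carry_out: Moves the arm, as the interface text tells. Shift numbers are shares of 0.05 m and turn numbers shares of 0.15 rad, none past 1 either way. Its arguments: {"type":"object","properties":{"moves":{"type":"array","items":{"type":"array","items":{"type":"number"}}},"fingers":{"type":"number"},"grip_force":{"type":"number"}},"required":["moves"]}

```bash
mkdir -p pics; python3 - <<'E'
from station import monitor, vision, arm
import cv2
s=monitor.get_state();print({k:s[k] for k in('t','eef_pos','orientation','ft_force','finger_gap')})
for n in('scene','side','wrist'):
    im=vision.snapshot(n);cv2.imwrite(f'pics/{n}0.png',im[:,:,::-1])
    print(n,vision.calibration(n))
E
```

```text
{'t': 0.0, 'eef_pos': array([0.27934687, 0.55839244, 0.23790544]), 'orientation': array([-1.31782688e-04,  2.29771934e-01,  9.73244067e-01, -9.09486913e-04]), 'ft_force': array([ 0.59385127,  0.30703649, -0.14367645]), 'finger_gap': 0.08821950671193353}
scene {'intrinsics': array([[511.21158851,   0.        , 311.08919323],
       [  0.        , 511.21158851, 240.43944763],
       [  0.        ,   0.        ,   1.        ]]), 'T': array([[-0.31569804, -0.50188044,  0.80526442,  1.32006878],
       [ 0.94884024, -0.16154183,  0.27130507,  0.3255636 ],
       [-0.00607882,  0.84971776,  0.52720279,  0.57380209],
       [ 0.        ,  0.        ,  0.        ,  1.        ]])}
side {'intrinsics': array([[569.9753662 ,   0.        , 324.90392354],
       [  0.        , 569.9753662 , 242.33912597],
       [  0.        ,   0.        ,   1.        ]]), 'T': array([[ 0.95139539,  0.23089694, -0.20379749,  0.27786984],
       [-0.307707  ,  0.74012959, -0.5979336 , -0.72445193],
       [ 0.01277551,  0.63158119,  0.77520448,  1.0419517 ],
       [ 0.        ,  0.        ,  0.        ,  1.        ]])}
wrist {'intrinsics': array([[432.63393252,   0.        , 323.86802518],
       [  0.        , 432.63393252, 235.99001543],
       [  0.        ,   0.        ,   1.        ]]), 'hand_eye': array([[-4.05792936e-04,  9.53262776e-01,  3.02142211e-01,
         7.88039136e-02],
       [ 9.99999917e-01,  3.75612653e-04,  1.57989649e-04,
        -5.58548159e-04],
       [ 3.71172133e-05,  3.02142250e-01, -9.53262849e-01,
        -1.46046994e-01],
       [ 0.00000000e+00,  0.00000000e+00,  0.00000000e+00,
         1.00000000e+00]])}
```

View pics/scene0.png

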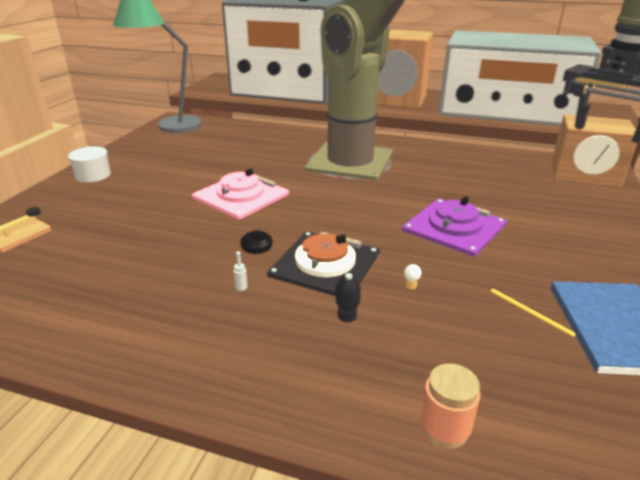

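View pics/side0.png

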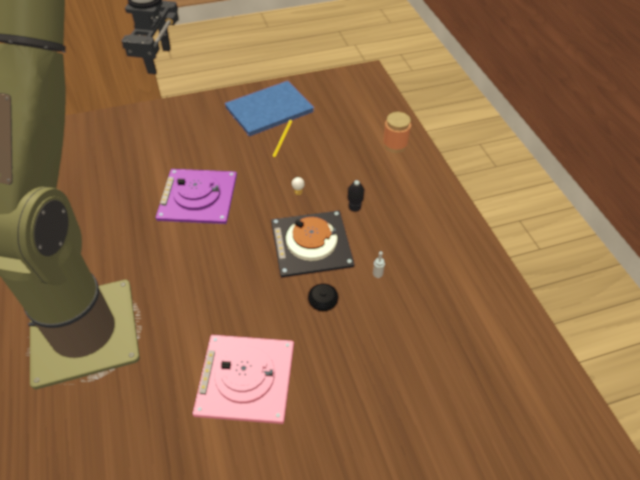

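View pics/wrist0.png

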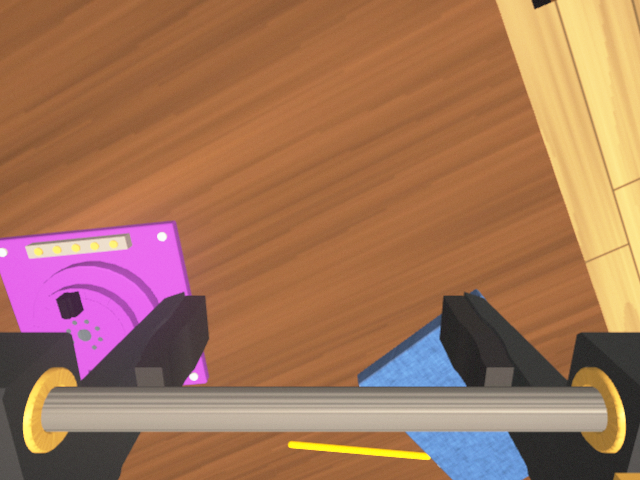

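The candidates in the side view are the black board at (312,242) with brown disc and white base, the purple look-alike at (198,195) and the pink one at (245,378). In the scene view they are at (325,258), (457,222) and (240,192). By the description, the black board is the target. Bystanders in the side view: lamp (298,185), valve (356,195), plug (379,265), cup (323,297). Next I'll take a close crop and measure positions.

```bash
cat > h.py <<'E'
import numpy as np, cv2
from scipy.spatial.transform import Rotation as R
from station import monitor, vision, arm
def camT(n,s=None):
    c=vision.calibration(n)
    if n=='wrist':
        q=s['orientation'];T=np.eye(4);T[:3,:3]=R.from_quat([q[1],q[2],q[3],q[0]]).as_matrix();T[:3,3]=s['eef_pos'];T=T@c['hand_eye']
    else: T=c['T']
    return c['intrinsics'],T
def ray(K,T,u,v,z):
    d=T[:3,:3]@np.array([(u-K[0,2])/K[0,0],-(v-K[1,2])/K[1,1],-1]);o=T[:3,3]
    return o+d*(z-o[2])/d[2]
def proj(K,T,p):
    q=T[:3,:3].T@(np.asarray(p)-T[:3,3]);return np.array([K[0,2]+K[0,0]*q[0]/-q[2],K[1,2]-K[1,1]*q[1]/-q[2]])
E
python3 - <<'E'
from h import *
for n,b,pts in(('side',(250,160,410,320),dict(disc=(312,232,.0455),lug=(299,224,.0615),lamp=(297,194,0),valve=(354,208,0),plug=(378,276,0),cup=(323,300,.01))),('scene',(210,220,440,330),dict(disc=(325,245,.0455),lug=(341,239,.0615),lamp=(411,288,0),valve=(347,319,0),plug=(240,289,0),cup=(256,246,.01)))):
    im=cv2.imread(f'pics/{n}0.png');K,T=camT(n)
    for k,(u,v,z) in pts.items(): print(n,k,ray(K,T,u,v,z).round(3))
    x0,y0,x1,y1=b;f=800/max(x1-x0,(y1-y0)*800/600);cv2.imwrite(f'pics/{n}0c.png',cv2.resize(im[y0:y1,x0:x1],None,fx=f,fy=f,interpolation=cv2.INTER_CUBIC))
E
```

```text
side disc [0.521 0.082 0.045]
side lug [0.496 0.101 0.062]
side lamp [0.533 0.25  0.   ]
side valve [0.655 0.162 0.   ]
side plug [ 0.636 -0.049  0.   ]
side cup [ 0.496 -0.08   0.01 ]
scene disc [0.521 0.085 0.045]
scene lug [0.515 0.115 0.062]
scene lamp [0.545 0.259 0.   ]
scene valve [0.666 0.169 0.   ]
scene plug [ 0.645 -0.041  0.   ]
scene cup [ 0.514 -0.066  0.01 ]
```

View pics/side0c.png

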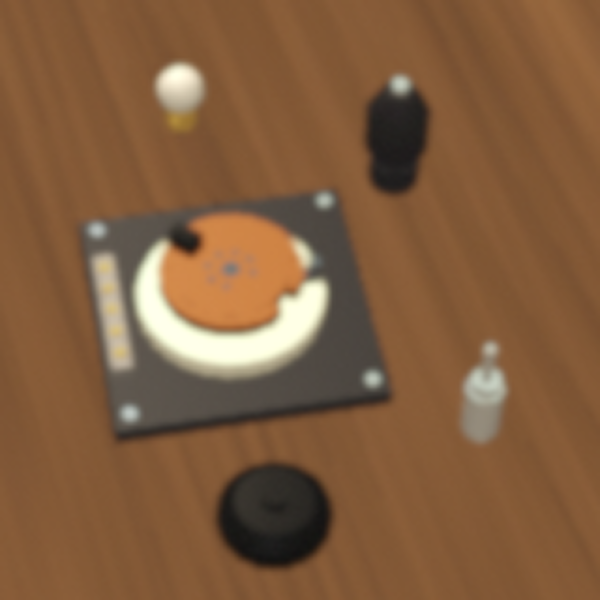

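View pics/scene0c.png

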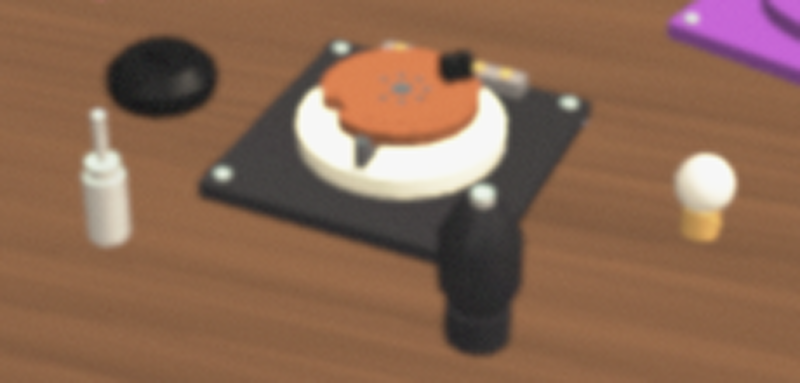

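The crop confirms the choice: black board, white base, brown disc, with the lug at crop (183,238), the notch at (290,300) and the key post at (312,265). I'll close the fingers and fly over for a wrist view.

Emit:
carry_out([
  [-0.8,-0.54,0,0],
  [-0.8,-0.54,0,0],
  [-0.8,-0.54,0,0],
  [-0.8,-0.54,0,0],
  [-0.8,-0.54,0,0],
  [-0.8,-0.54,0,0],
  [-0.8,-0.54,0,0],
  [-0.8,-0.54,0,0],
], fingers=1, grip_force=20)

```text
t: 0.95
eef_pos: [0.4704, 0.2204, 0.2342]
orientation: [-0.003, 0.221, 0.975, 0.001]
ft_force: [0.4, 0.6, -0.5]
finger_gap: 0.026
```

Emit:
carry_out([
  [-0.75,-0.5,0.2,0],
  [-0.75,-0.5,0.2,0],
  [-0.75,-0.5,0.2,0],
  [-0.75,-0.5,0.1,0],
  [0,0,0,0],
  [0,0,0,0],
])

```text
t: 1.55
eef_pos: [0.5681, 0.0484, 0.1955]
orientation: [-0.002, 0.228, 0.974, -0.001]
ft_force: [0.1, 1.2, -0.1]
finger_gap: 0.0006
```

```bash
python3 - <<'E'
from h import *
import pickle
s=monitor.get_state();im=vision.snapshot('wrist');cv2.imwrite('pics/w1.png',im[:,:,::-1]);pickle.dump(s,open('s1.pkl','wb'))
print(s['t'],s['eef_pos'],s['orientation'],s['finger_gap'],s['joint_positions'])
K,T=camT('wrist',s);print(proj(K,T,(.521,.083,.0455)))
E
```

```text
1.55 [0.56811734 0.04844403 0.19554876] [-2.23187585e-03  2.28375441e-01  9.73570426e-01 -5.49946834e-04] 0.0006199386175347006 [-0.01396339  0.67973657 -0.25635235  1.77276752  0.24145394  0.72441297
  0.71181405]
[340.16718619 133.16649426]
```

View pics/w1.png

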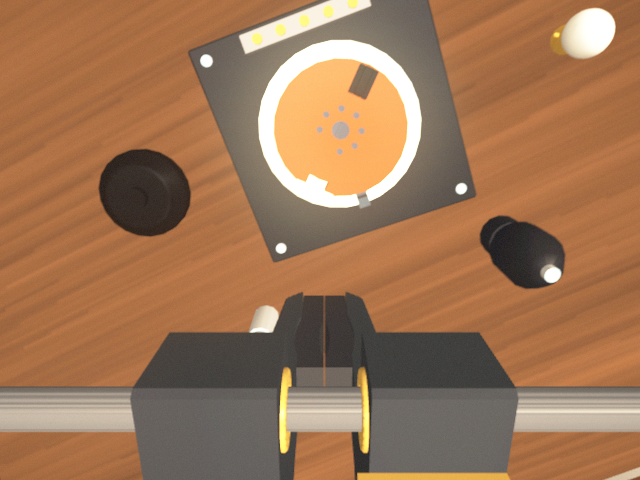

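The wrist view shows the disc's centre dot at (341,130), the notch at (316,186), the key post at (363,200) and the lug at (363,81). Plug at (265,320), valve base at (500,236), lamp cap at (560,40), cup at (145,192).

```bash
python3 - <<'E'
from h import *
import pickle
s=pickle.load(open('s1.pkl','rb'));K,T=camT('wrist',s)
im=cv2.imread('pics/w1.png');hsv=cv2.cvtColor(im,cv2.COLOR_BGR2HSV)
x0,y0,x1,y1=230,20,450,230
cv2.imwrite('pics/w1c.png',cv2.resize(im[y0:y1,x0:x1],None,fx=2.8,fy=2.8,interpolation=cv2.INTER_CUBIC))
c=ray(K,T,341,130,.0455);print('c',c)
for n,u,v,z in(('notch',316,186,.0455),('key',363,199,.043),('lug',365,80,.0615),('b1',206,61,.012),('b2',281,248,.012),('b3',461,188,.012)):
    p=ray(K,T,u,v,z);d=p-c;print(n,p.round(4),'r',np.hypot(*d[:2]).round(4),'ang',np.degrees(np.arctan2(d[1],d[0])).round(1))
E
```

```text
c [0.51939295 0.08439281 0.0455    ]
notch [0.5457 0.0525 0.0455] r 0.0414 ang -50.5
key [0.5691 0.0777 0.043 ] r 0.0502 ang -7.6
lug [0.498  0.1103 0.0615] r 0.0336 ang 129.5
b1 [0.4363 0.0195 0.012 ] r 0.1055 ang -142.0
b2 [0.5837 0.001  0.012 ] r 0.1053 ang -52.4
b3 [0.6022 0.1485 0.012 ] r 0.1048 ang 37.8
```

View pics/w1c.png

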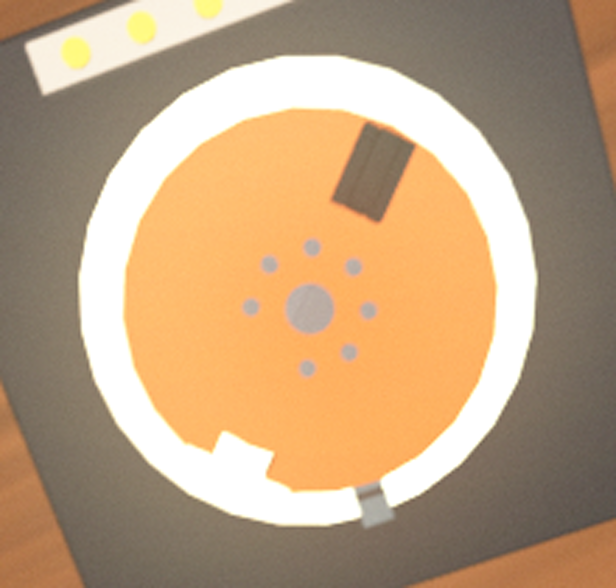

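Key direction is -7.3° from three board corners, which agrees with the post. The notch is at -50.5° and the lug at 129.5°, so the disc has to turn about +43° counterclockwise. I'll move to the lug's clockwise side with tool x radial.

Emit:
carry_out([
  [0.75,0.57,0,0],
  [0.75,0.57,0,0],
  [0,0,0,0.93],
  [0,0,0,0.93],
  [0,0,0,0.93],
  [0,0,0,0],
  [0,0,0,0],
])

```text
t: 2.3
eef_pos: [0.52, 0.1457, 0.1968]
orientation: [-0.003, 0.424, 0.906, 0.0]
ft_force: [-0.3, 0.5, 0.5]
finger_gap: 0.0007
```

```bash
cat > st.py <<'E'
from h import *
s=monitor.get_state();q=s['orientation'];M=R.from_quat([q[1],q[2],q[3],q[0]]).as_matrix()
print(s['t'],s['eef_pos'].round(4),s['ft_force'].round(1),'xang',np.degrees(np.arctan2(M[1,0],M[0,0])).round(1),'tilt',M[2,:2].round(4))
d=M.T@(np.array([.5194,.0844,.0455])-s['eef_pos']);print('disc in tool',d.round(4))
E
python3 st.py
```

```text
2.3 [0.52   0.1457 0.1968] [-0.3  0.5  0.5] xang 129.8 tilt [ 0.0058 -0.0016]
disc in tool [-0.0476 -0.0395  0.1511]
```

Emit:
carry_out([
  [-0.3,-0.04,0,0],
  [0,0,0.9,0],
  [0,0,0.9,0],
  [0,0,0.6,0],
  [0,0,0.15,0],
  [0,0,0,0],
  [0,0,0,0],
])

```text
t: 3.0
eef_pos: [0.5351, 0.1288, 0.0682]
orientation: [0.001, 0.42, 0.907, 0.004]
ft_force: [-0.7, 1.0, 0.4]
finger_gap: 0.0005
```

```bash
python3 st.py; python3 - <<'E'
from h import *
im=vision.snapshot('wrist');cv2.imwrite('pics/w2.png',im[:,:,::-1])
E
```

```text
3.0 [0.5351 0.1288 0.0682] [-0.7  1.   0.4] xang 130.3 tilt [0.0008 0.0075]
disc in tool [-0.0237 -0.0408  0.0224]
```

View pics/w2.png

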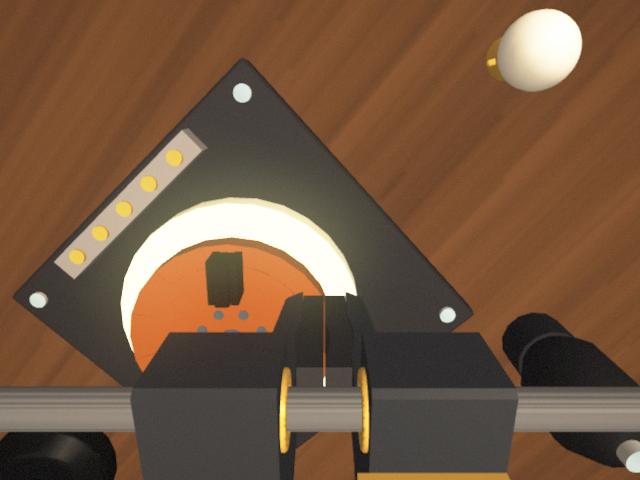

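Wrist view: the lug at (225,278) stands upright in the image, with the finger to its right at (324,320) and clear. I'll lower to lug height and shift outward.

Emit:
carry_out([
  [0.18,0,0.18,0],
  [0,0,0.18,0],
  [0,0,0,0],
  [0,0,0,0],
])

```text
t: 3.45
eef_pos: [0.5314, 0.1375, 0.0526]
orientation: [0.004, 0.42, 0.908, 0.006]
ft_force: [-1.1, 0.3, 0.2]
finger_gap: 0.0005
```

```bash
python3 st.py; python3 - <<'E'
from h import *
im=vision.snapshot('wrist');cv2.imwrite('pics/w3.png',im[:,:,::-1])
E
```

```text
3.45 [0.5314 0.1375 0.0526] [-1.1  0.3  0.2] xang 130.4 tilt [-0.0016  0.0145]
disc in tool [-0.0327 -0.0437  0.0065]
```

View pics/w3.png

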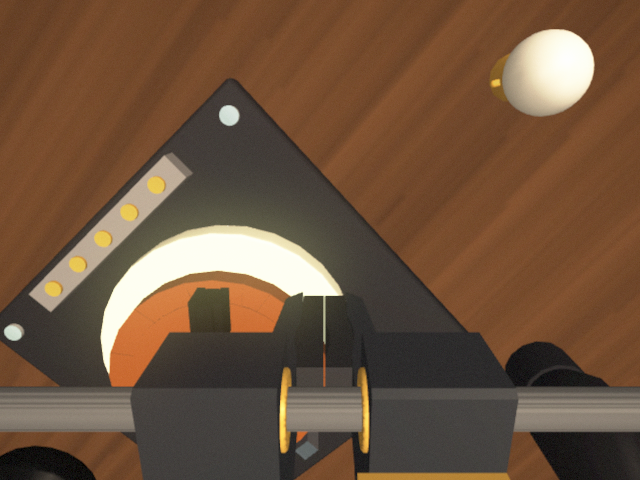

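Emit:
carry_out([
  [0,-0.3,0.06,0],
  [0,-0.15,0,0],
  [0,-0.06,0,0],
  [0,0,0,0],
])

```text
t: 3.9
eef_pos: [0.5133, 0.1222, 0.0501]
orientation: [0.005, 0.419, 0.908, 0.008]
ft_force: [0.4, -0.1, -0.5]
finger_gap: 0.0003
```

```bash
python3 st.py; python3 - <<'E'
from h import *
im=vision.snapshot('wrist');cv2.imwrite('pics/w4.png',im[:,:,::-1])
E
```

```text
3.9 [0.5133 0.1222 0.0501] [ 0.4 -0.1 -0.5] xang 130.4 tilt [-0.0023  0.0193]
disc in tool [-0.0327 -0.02    0.0042]
```

View pics/w4.png

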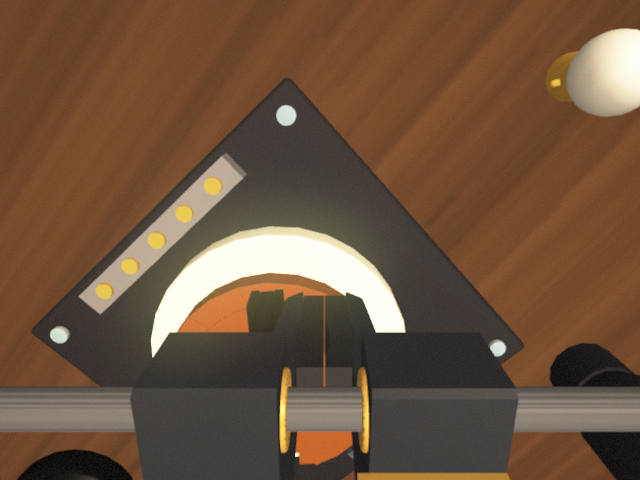

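Near contact: the lug's right edge is at (284,310) and the finger is at 290. Starting the arc push.

Emit:
carry_out([
  [0.034,-0.07,0,-0.667],
  [0.034,-0.07,0,-0.667],
  [0.034,-0.07,0,-0.667],
  [0.034,-0.07,0,-0.667],
  [0,0,0,0],
])

```text
t: 4.45
eef_pos: [0.5027, 0.1204, 0.0506]
orientation: [0.009, 0.222, 0.975, 0.01]
ft_force: [-0.0, -0.5, 0.7]
finger_gap: 0.0001
```

```bash
python3 st.py; python3 - <<'E'
from h import *
im=vision.snapshot('wrist');cv2.imwrite('pics/w5.png',im[:,:,::-1])
E
```

```text
4.45 [0.5027 0.1204 0.0506] [-0.  -0.5  0.7] xang 154.4 tilt [-0.0136  0.0246]
disc in tool [-0.0305 -0.0253  0.0049]
```

View pics/w5.png

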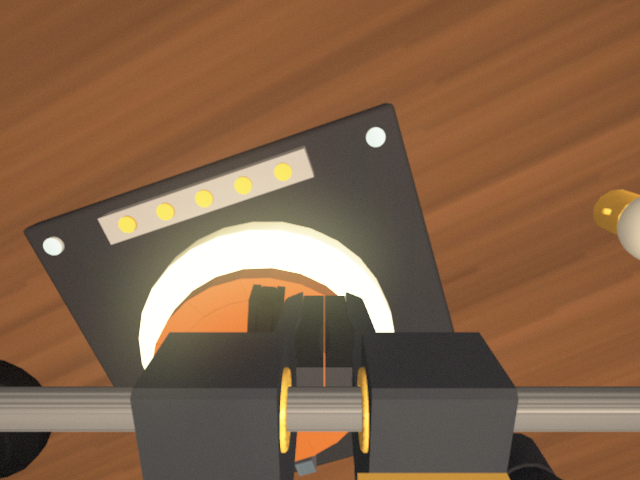

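Emit:
carry_out([
  [0.07,-0.08,0,-0.7],
  [0.07,-0.08,0,-0.7],
  [0.07,-0.08,0,-0.7],
  [0,0,0,0],
  [0,0,0,0],
])

```text
t: 5.0
eef_pos: [0.494, 0.1142, 0.0509]
orientation: [0.015, 0.069, 0.997, 0.01]
ft_force: [-0.3, 0.1, 0.2]
finger_gap: 0.0006
```

```bash
python3 st.py; python3 - <<'E'
from h import *
for n in('wrist','side'):
    im=vision.snapshot(n);cv2.imwrite(f'pics/{n}6.png',im[:,:,::-1])
E
```

```text
5.0 [0.494  0.1142 0.0509] [-0.3  0.1  0.2] xang 172.1 tilt [-0.0285  0.0226]
disc in tool [-0.0291 -0.0261  0.0057]
```

View pics/wrist6.png

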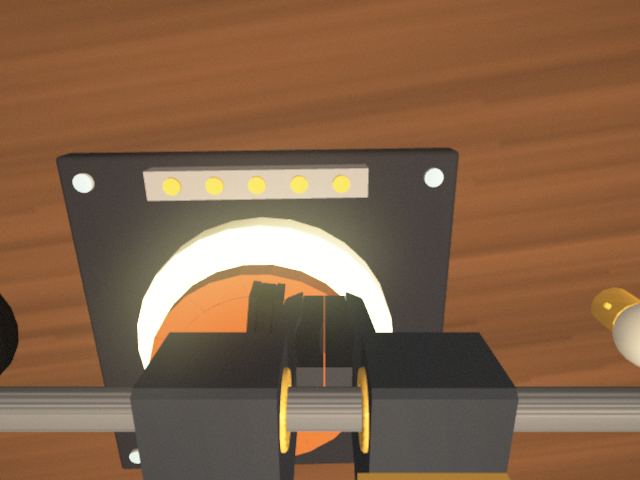

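The lug at (265,305) leans slightly clockwise, so it needs a few more mm.

Emit:
carry_out([
  [0.03,-0.06,0,0],
  [0.03,-0.06,0,0],
  [0,0,0,0],
  [0,0,0,0],
])

```text
t: 5.5
eef_pos: [0.4914, 0.1091, 0.0509]
orientation: [0.016, 0.07, 0.997, 0.011]
ft_force: [-0.4, 1.0, -0.5]
finger_gap: 0.0006
```

```bash
python3 st.py; python3 - <<'E'
from h import *
for n in('wrist',):
    im=vision.snapshot(n);cv2.imwrite(f'pics/{n}7.png',im[:,:,::-1])
E
```

```text
5.5 [0.4914 0.1091 0.0509] [-0.4  1.  -0.5] xang 172.0 tilt [-0.0309  0.0245]
disc in tool [-0.031  -0.0207  0.0058]
```

View pics/wrist7.png

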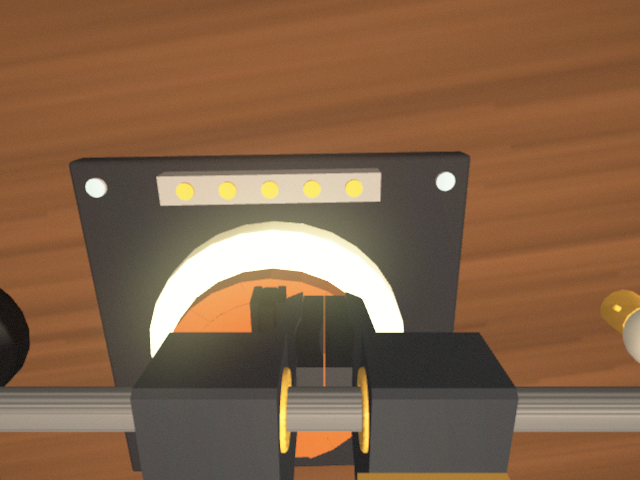

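Almost square: the lug is at (268,305). I'll push slightly more, back off, rise and measure.

Emit:
carry_out([
  [0,-0.04,0,0],
  [0,0,0,0],
  [0,0.2,0,0],
  [0,0,-0.6,0],
  [-0.6,0,-0.7,0],
  [-0.7,0,-0.7,0],
  [-0.3,0,-0.7,0],
  [0,0,0,0],
])

```text
t: 6.35
eef_pos: [0.5664, 0.1064, 0.1918]
orientation: [0.011, 0.068, 0.998, 0.01]
ft_force: [0.6, -0.3, -0.3]
finger_gap: 0.0006
```

Emit:
carry_out([
  [0,0,0,0],
  [0,0,0,0],
])

```text
t: 6.55
eef_pos: [0.5652, 0.1066, 0.1912]
orientation: [0.01, 0.068, 0.998, 0.009]
ft_force: [-0.3, 0.2, -0.2]
finger_gap: 0.0006
```

```bash
python3 st.py; python3 - <<'E'
from h import *
import pickle
s=monitor.get_state();im=vision.snapshot('wrist')[:,:,::-1].copy();cv2.imwrite('pics/w8.png',im);pickle.dump(s,open('s8.pkl','wb'))
E
```

```text
6.55 [0.5652 0.1066 0.1912] [-0.3  0.2 -0.2] xang 172.2 tilt [-0.0193  0.0202]
disc in tool [ 0.0452 -0.0311  0.1442]
```

View pics/w8.png

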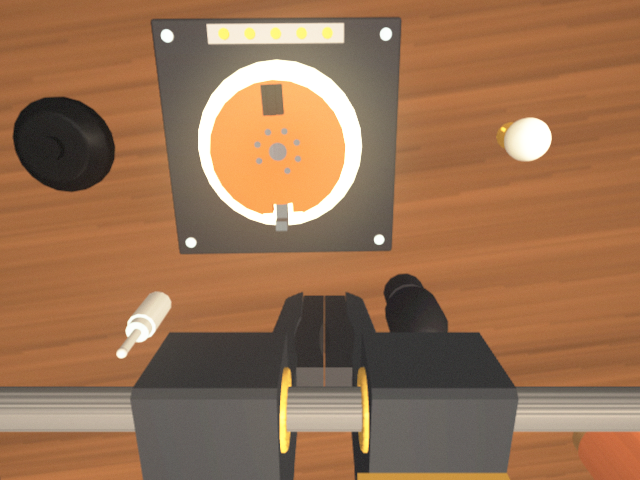

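```bash
python3 - <<'E'
from h import *
import pickle
s=pickle.load(open('s8.pkl','rb'));K,T=camT('wrist',s)
im=cv2.imread('pics/w8.png');cv2.imwrite('pics/w8c.png',cv2.resize(im[60:250,190:370],None,fx=3.15,fy=3.15,interpolation=cv2.INTER_CUBIC))
cv2.imwrite('pics/w8d.png',cv2.resize(im[195:237,255:311],None,fx=14,fy=14,interpolation=cv2.INTER_NEAREST))
c=ray(K,T,278.5,151.5,.0455);print(c)
for n,u,v,z in(('keypost',281.5,222,.043),('notchwall L',274.5,208,.0455),('notchwall R',292,208,.0455),('lug',272,98,.0615),('b',191,242,.012),('b',379,239,.012),('b',386,34,.012),('b',167,35,.012)):
    p=ray(K,T,u,v,z);d=p-c;print(n,p.round(4),'r',np.hypot(*d[:2]).round(4),'ang',np.degrees(np.arctan2(d[1],d[0])).round(1))
E
```

```text
[0.51894882 0.08508065 0.0455    ]
keypost [0.5681 0.0786 0.043 ] r 0.0496 ang -7.5
notchwall L [0.5567 0.0758 0.0455] r 0.0389 ang -13.8
notchwall R [0.5584 0.0878 0.0455] r 0.0396 ang 3.9
lug [0.485  0.0882 0.0615] r 0.0341 ang 174.7
b [0.5832 0.0016 0.012 ] r 0.1053 ang -52.4
b [0.6019 0.1489 0.012 ] r 0.1047 ang 37.6
b [0.4547 0.1678 0.012 ] r 0.1048 ang 127.8
b [0.4354 0.0202 0.012 ] r 0.1058 ang -142.2
```

View pics/w8d.png

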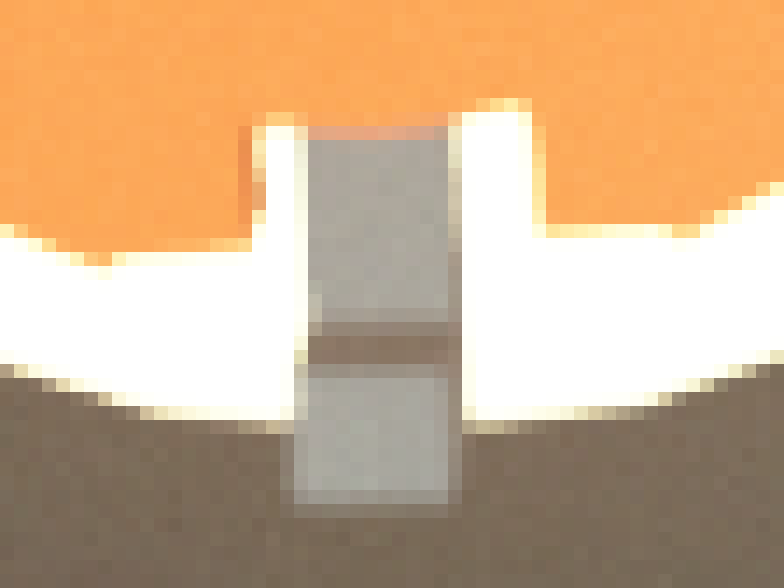

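View pics/w8c.png

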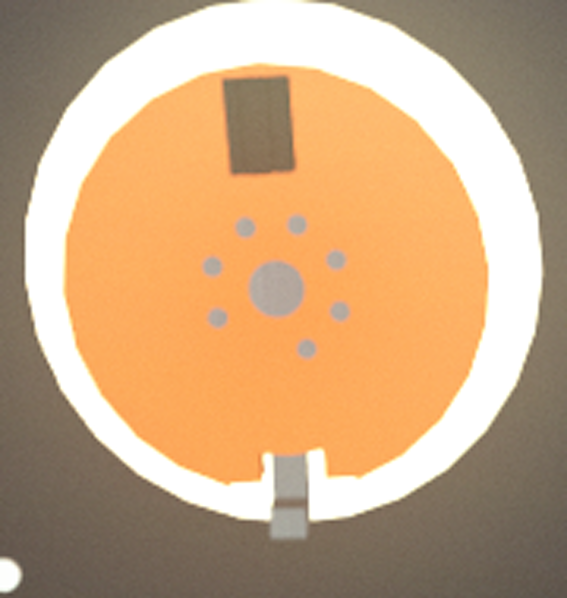

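The notch (walls at columns 273 and 293.5) is at about -5° and the key (columns 276.6–288) at about -7.4°. That's roughly 1.5 mm off, inside the ±3 mm window, and white shows on both sides of the key. Moving over the disc's centre to press.

Emit:
carry_out([
  [0.45,-0.31,0.3,0],
  [0.45,-0.31,0.5,0],
  [0,0,0.6,0],
  [0,0,0.6,0],
  [0,0,0.35,0],
  [0,0,0,0],
  [0,0,0,0],
])

```text
t: 7.3
eef_pos: [0.5061, 0.0844, 0.0623]
orientation: [0.001, 0.064, 0.998, 0.007]
ft_force: [0.5, -0.2, -0.8]
finger_gap: 0.0008
```

```bash
python3 st.py
```

```text
7.3 [0.5061 0.0844 0.0623] [ 0.5 -0.2 -0.8] xang 172.6 tilt [-0.0009  0.0133]
disc in tool [-0.0132  0.0015  0.0168]
```

Emit:
carry_out([
  [-0.26,0.03,0,0],
  [0,0,0.15,0],
  [0,0,0.1,0],
  [0,0,0.06,0],
  [0,0,0.06,0],
  [0,0,0.06,0],
])

```text
t: 7.9
eef_pos: [0.5181, 0.0851, 0.0421]
orientation: [0.001, 0.064, 0.998, 0.007]
ft_force: [0.5, -1.1, 5.2]
finger_gap: 0.0004
```

```bash
python3 st.py
```

```text
7.9 [0.5181 0.0851 0.0421] [ 0.5 -1.1  5.2] xang 172.7 tilt [-0.0018  0.0137]
disc in tool [-0.0014 -0.0005 -0.0034]
```

Force is 5.2 N at z=42 mm and the disc is descending past 45.5. Continuing.

Emit:
carry_out([
  [0,0,0.08,0],
  [0,0,0.08,0],
  [0,0,0.08,0],
  [0,0,0.08,0],
])

```text
t: 8.3
eef_pos: [0.5182, 0.0851, 0.0353]
orientation: [0.005, 0.063, 0.998, 0.005]
ft_force: [-8.8, -0.5, 51.5]
finger_gap: 0.0006
```

```bash
python3 st.py
```

```text
8.3 [0.5182 0.0851 0.0353] [-8.8 -0.5 51.5] xang 172.7 tilt [-0.0091  0.0113]
disc in tool [-0.0013 -0.0004 -0.0102]
```

It has bottomed out at z=35.3 mm with 51 N. Releasing straight up and checking.

Emit:
carry_out([
  [0,0,-0.2,0],
  [0,0,-0.6,0],
  [-0.5,0,-0.7,0],
  [-0.7,0,-0.8,0],
  [-0.5,0,-0.8,0],
  [0,0,0,0],
  [0,0,0,0],
])

```text
t: 9.0
eef_pos: [0.6001, 0.0733, 0.1984]
orientation: [0.004, 0.061, 0.998, 0.005]
ft_force: [-0.1, -0.5, -0.3]
finger_gap: 0.0001
```

```bash
python3 st.py; python3 - <<'E'
from h import *
import pickle
s=monitor.get_state()
for n in('wrist','side','scene'):
    im=vision.snapshot(n)[:,:,::-1].copy();cv2.imwrite(f'pics/{n}9.png',im)
a=cv2.imread('pics/side9.png')[160:320,250:410];b=cv2.imread('pics/scene9.png')[220:330,210:440]
cv2.imwrite('pics/c9.png',np.hstack([cv2.resize(a,(330,330)),cv2.resize(b,(470,330*470//690*690//470))]))
pickle.dump(s,open('s9.pkl','wb'))
E
```

```text
9.0 [0.6001 0.0733 0.1984] [-0.1 -0.5 -0.3] xang 173.0 tilt [-0.0073  0.0095]
disc in tool [ 0.0825 -0.0002  0.1523]Traceback (most recent call last):
  File "<stdin>", line 7, in <module>
    return _nx.concatenate(arrs, 1, dtype=dtype, casting=casting)
           ~~~~~~~~~~~~~~~^^^^^^^^^^^^^^^^^^^^^^^^^^^^^^^^^^^^^^^
ValueError: all the input array dimensions except for the concatenation axis must match exactly, but along dimension 0, the array at index 0 has size 330 and the array at index 1 has size 328
```

View pics/wrist9.png

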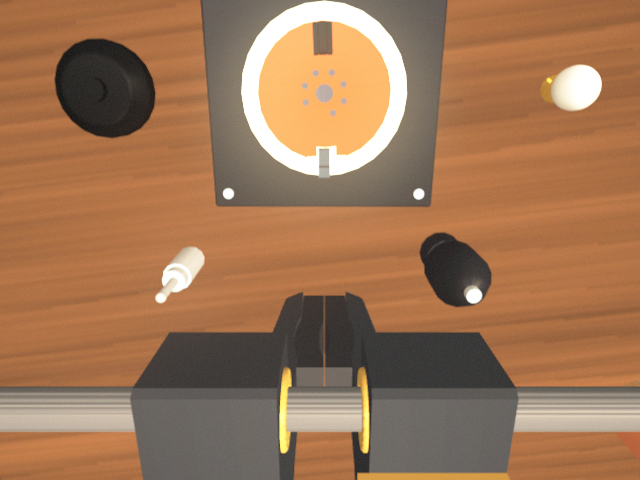

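```bash
python3 - <<'E'
from h import *
a=cv2.imread('pics/side9.png')[160:320,250:410];b=cv2.imread('pics/scene9.png')[220:330,210:440]
cv2.imwrite('pics/c9b.png',np.hstack([cv2.resize(a,(300,300)),cv2.resize(b,(500,239)) if 0 else cv2.copyMakeBorder(cv2.resize(b,(500,239)),0,61,0,0,cv2.BORDER_CONSTANT)]))
E
```

```text
(no output)
```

View pics/c9b.png

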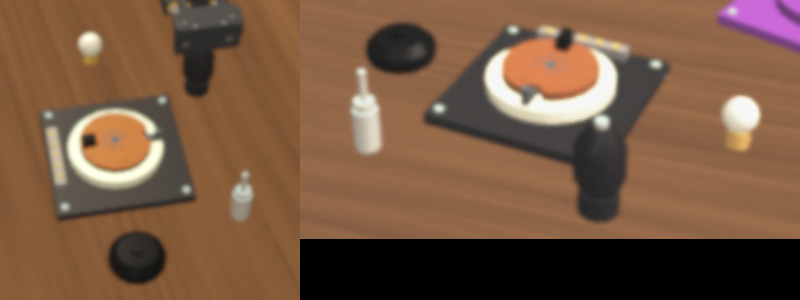

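The wrist view has the notch at (325,160) centred over the key and all bystanders in place. In the scene view the post now stands above the disc. I'll do a quick numeric height check before handing in.

```bash
python3 - <<'E'
from h import *
def blob(n,uv):
    im=cv2.imread(f'pics/{n}.png');h=cv2.cvtColor(im,cv2.COLOR_BGR2HSV)
    m=cv2.inRange(h,(3,110,150),(17,255,255));k,l,st,ce=cv2.connectedComponentsWithStats(m)
    i=l[uv[1],uv[0]];return st[i]
# disc width in scene/side views: vertical shift of centre
for n,a,b,uv in(('scene','scene0','scene9',(318,250)),('side','side0','side9',(310,240))):
    K,T=camT(n);print(n,blob(a,uv),blob(b,uv),'expected px raised/home',proj(K,T,(.519,.085,.0455)).round(1),proj(K,T,(.519,.085,.036)).round(1))
import pickle
s=pickle.load(open('s9.pkl','rb')) if __import__('os').path.exists('s9.pkl') else monitor.get_state()
K,T=camT('wrist',s)
for z in(.0455,.036):
    c=ray(K,T,324.5,93,z);print('centre',z,c.round(4))
c=ray(K,T,324.5,93,.036)
for n,u,v,z in(('L',316,160,.036),('R',335.5,160,.036),('key',324,161,.0345)):
    d=ray(K,T,u,v,z)-c;print(n,np.hypot(*d[:2]).round(4),np.degrees(np.arctan2(d[1],d[0])).round(1))
E
```

```text
scene [302 231  46  30 920] [304 238  43  28 883] expected px raised/home [325.5 244.6] [325.4 248.7]
side [293 217  39  31 860] [294 221  36  30 799] expected px raised/home [310.8 231.2] [310.8 233.9]
centre 0.0455 [0.5177 0.0848 0.0455]
centre 0.036 [0.5177 0.0849 0.036 ]
L 0.0453 -14.5
R 0.0455 2.9
key 0.0458 -7.4
```

```bash
python3 -c "
from station import sign_off
print(sign_off())"
```

```text
the job is handed in; nothing more can be done
None
```

I pushed the disc's lug about 45° counterclockwise with closed fingers until the notch stood over the key. Then I pressed the disc home at its centre, lifted clear and handed the job in at about 9 s.

- **Alignment before pressing:** the notch was about 1.5–2 mm from the key, inside the 3 mm window. After pressing it was about 1 mm off.
- **Press depth:** the fingertip stopped at z = 35.3 mm against the nominal 36 mm. The force rose from 5 N to 51 N as it bottomed out, which means the disc is fully home.
- **Camera check of the depth:** the disc dropped in both fixed views. The shift came out slightly larger than expected: about 6 pixels against 4 in the scene view. I put this down to the crude colour mask.
- **Bystanders:** all four looked unmoved and upright in the last pictures, judged by eye. The arm was clear of everything, about 0.2 m up.
- **Disagreements:** the tool tilted slightly during the push, up to about 2°, with no visible effect. One picture-montage script failed and I redid it.

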